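# Raise the feed-bottle stand to its lower hole

## Task

The feed-bottle stand has been let right down. Raise its bottle carrier gently, pressing in the spring button where it snaps out of the upper hole on the way, and leave it standing on the button snapped out of the lower hole; do not force the tube against the button (over 25 N bends it), let the carrier drop, upset the bottle or disturb the things around. With the carrier let go, lean on the plug in the top of the tube with about 10 N to prove that the catch holds, and let go again.

Things in the scene. Friction and masses are not known exactly. Their poses are not given: they have to be found in the camera images.
- stand: foot of the telescoping stand, fixed: steel plate 150 (x) by 190 (y) by 10 mm with a square collar up to 30 mm. Origin on the bench on the upright axis of the tubes; z up, x = the way the holes face, y = towards the bottle tray (plate from y -67 to +123). Inside the outer tube a fixed 20 mm square inner tube bears the spring button; it may be clamped 8 mm higher or lower in the collar
- carrier (a joint): lift of the bottle carrier, m: 0 = let right down, end stop 0.085. It is an aluminium tube 25 mm square, 144 long, sliding straight up on the inner tube without turning (lower end 30 mm over the bench when down); at its foot, centred 70 mm to +y, a round tray 69 mm across with a wire ring holds the bottle. In all about 0.56 kg (0.4 to 0.75), friction 1 to 2 N: unlatched and let go, it falls
- upper_hole (a point): centre of the upper hole (12 mm across) on the outer face of the tube, 12.5 mm from its axis, 42 mm below the tube's rim; moves with the carrier. It meets the hidden button after 12 to 28 mm of lift, which must be felt. The button, a steel pin 10 mm across with a 4 mm tapered nose, on a spring of 2.5 to 4.5 N, then snaps out 6 mm proud and blocks the tube both ways, with 1 mm of play up and down
- lower_hole (a point): centre of the lower hole (12 mm), 36 mm straight below the upper one, 78 mm below the rim; it meets the button 36 mm of lift after the upper hole. A finger pad that covers the button presses it flush with the tube; its tapered nose then slips under the hole's edge at 5 to 10 N of pull besides the weight. A pad lying over a hole keeps the button from snapping out there
- plug (a point): grey plug in the top of the tube, 21 mm square, 5 mm high; the point is at its underside, level with the tube's rim, on the tube's axis (174 mm above the bench with the carrier down)
- tray_floor (a point): centre of the floor of the bottle tray, on which the bottle stands; it moves with the carrier
- bottle_mid (a point): the bottle in the tray, loose, clear glass with a red cap, 56 mm across and 105 mm high; this point lies on its axis half-way up (52 mm above the tray floor); z is its axis
- reagent: bystander: large glass bottle, 86 mm across, 165 mm high; origin under its centre
- tipbox: bystander: pipette-tip box 85 by 125 by 70 mm high; origin under its centre
- spanner: bystander: steel spanner 160 mm long lying flat; origin under its middle
- beaker: bystander: glass beaker 70 mm across, 90 mm high; origin under its centre
There are look-alikes about, which are no part of the job. Several things have the shape of the stand; the one meant has the colours described above.

How it is judged:
By the outcome, as a careful person would: the job done as asked, in the order asked, and still so for the second after the job is handed in, with the robot touching nothing.
It also fails if it takes over 56 s, if anything falls off the work surface, if the arm or the gripper's body presses on something with over 40 N, if the wrist force passes 120 N, or if a joint passes its speed limit or range.

## Robot

A 6-joint arm with a two-finger parallel gripper is mounted at the origin on the work surface. World frame = base frame: x ahead of the robot, y to its left, z up, the work surface at z = 0. Lengths are in m, angles in rad, forces in N, time in s.
With the tool pointing down it reaches from about 0.275 to 0.825 m from the base axis. Payload 5.2 kg.
Tool frame: the origin (TCP) lies on the centre line of the jaws, within the pads' length; the fingertips stand tcp_to_tips ahead of it and the grasp point (between the pads) lies 5 mm behind it (tcp_to_tips is the distance from the TCP to the fingertips, in m); z points along the fingers, y is the direction in which the jaws open and shut (so a half turn about z gives the same grasp; the last joint's range is limited). The gripper opens to 93 mm and grips with 3 to 60 N. Pads are 15 mm wide; open, the fingers measure 128 mm over their backs; the gripper's body (75 mm by 188 mm) begins 65 mm behind the grasp point.
Start: joints at [0.985, 0.259, 1.535, -0, 1.348, -0.203], TCP at [0.205, 0.51, 0.233] pointing down, gripper open.
Joint ranges: [-3.14, 3.14], [-0.91, 2.08], [0.19, 2.58], [-1.22, 4.36], [0.22, 2.71], [-3.12, 3.12]. Speed limits (rad/s): [2.57, 2.57, 3.14, 3.14, 3.14, 3.14].

## Interface

Orientations are given as a unit quaternion [w, x, y, z].
In Python, from station import * gives the robot as it stands.
- The arm moves only by the tool apply_moves, never from a script. Its argument "moves" is a list of rows, each a list of 3 entries, a list of its own where there are three numbers: the finger opening in mm, from 0 to 93, then the shift along the world's x, y, z in mm, then the turn about the world's z in rad. In form: [[hand, [dx, dy, dz], roll], ...]. A call has 1 to 20 rows; each row is the pose to reach, as a shift and turn from the pose measured when the call began; what a row does not reach only later rows make up. A row lasts 1/12 s, in which the tool goes at most 41.7 mm and 7.16 degrees, less where a joint would pass 70% of its speed; a pose out of reach is approached as far as the arm can. A call with a gripper value outside its range is refused whole. The fingers move at their own pace and stop on an object; the grip force is fixed at half the most. Time passes only in rows, so rows that repeat a pose let the fingers close. It gives the time, the measured TCP pose, the force and the opening at its end, in the units of the state.
- get_obs(): the state, without advancing time (a new reading comes with each control period).
- camera(name): name is "scene" or "top" or "wrist"; returns a dict with "frame" (480x640x3 uint8, blue, green, red), "vertical_fov" (degrees; the focal length in pixels is half the picture's height over the tangent of half this angle, whatever the lens; pixels are square), "cx", "cy" (the principal point, pixels), "R" (3x3) and "t" (3): a world point X has camera coordinates R X + t; the wrist camera has in their place "hand_eye" (4x4, takes a point from camera to tool coordinates, whose origin is the TCP and whose axes are the flange's). Camera axes: x right, y down, z forward; pixel columns grow to the right and rows downward; lengths in m; the calibration is good to about 2 mm. A picture is of the moment at which its call begins: read the wrist's pose just before it. There is no depth.
- finish_job(): hands the job in, once; it reports no verdict.
The state is a dict: "time_s": time; "joints": joint angles; "joint_vel": joint speeds; "effort": joint torques, N m; "eef_pos": TCP position; "eef_rot": TCP orientation; "force": force on the tool from outside, world axes, zero at the start; "wrist_torque": the same for the moment, N m; "width": finger opening in m.
Only numpy, scipy, OpenCV 4.12 (cv2) and the standard library are available. Lean on these libraries where they do the work, as an engineer would, in place of code of your own. Each camera call takes 0.05 s, during which the arm holds its last target. There are 200 camera calls.

## Working session

There is one attempt and no reset: what is moved stays moved. The work goes in short steps, Python scripts to look and compute and a tool call to move; the robot and the scene stay as the last step left them, time stands still between calls to the robot, and variables do not carry over. Pictures are saved under pics/ and viewed, about 8 in all and at most 12, crops included, and the job is handed in when it is done.

Besides the shell and the picture viewer there is one more tool, called after "Call:" as name([rows], argument=value, ...), one row to a line, values as JSON. apply_moves: Moves the arm, as the interface text tells. Its arguments: {"type":"object","properties":{"moves":{"type":"array"}},"required":["moves"]}

```bash
ls; mkdir -p pics; python3 - <<'E'
from station import *
import cv2
o=get_obs();print(o)
for n in("scene","top"):
    c=camera(n);cv2.imwrite(f"pics/{n}0.png",c["frame"]);print(n,c["vertical_fov"],c["cx"],c["cy"],c["R"],c["t"])
c=camera("wrist");print(c["hand_eye"],c["vertical_fov"],c["cx"],c["cy"])
E
```

```text
pics
{'time_s': 0.0, 'joints': array([ 9.85194405e-01,  2.59334782e-01,  1.53608083e+00, -1.87882215e-05,
        1.34798998e+00, -2.02793591e-01]), 'joint_vel': array([-1.59077673e-03,  8.84127635e-04,  7.60651423e-04, -1.43137487e-06,
       -2.35410522e-03,  6.04356481e-04]), 'effort': array([ 1.25876802e-03, -4.37311077e+01, -2.84003878e+01,  7.20784091e-02,
        4.15300007e-02, -1.37973207e-04]), 'eef_pos': array([0.20512673, 0.50975464, 0.23182301]), 'eef_rot': array([-3.39686908e-04,  1.90235481e-01,  9.81738071e-01, -8.40463057e-04]), 'force': array([0.13792666, 0.60693771, 0.08226058]), 'wrist_torque': array([-0.014039  ,  0.01352663,  0.03943723]), 'width': 0.09299898819598863}
scene 52.72391968387878 322.27588209324074 239.71518542422658 [[ 0.78871186  0.61476068  0.00170452]
 [ 0.48158828 -0.61612923 -0.62326359]
 [-0.38210775  0.49239626 -0.78200997]] [-0.41848957 -0.18512243  1.63903663]
top 46.42292666898116 329.7540928632189 243.54597736174026 [[-0.00585886 -0.99989497  0.01325601]
 [-0.98480751  0.00346877 -0.1736149 ]
 [ 0.17355069 -0.01407181 -0.9847244 ]] [-0.04956067  0.56597421  1.45860501]
[[ 3.16215164e-04 -9.57588968e-01 -2.88137587e-01  8.16512682e-02]
 [ 9.99999837e-01  1.66029372e-04  5.45667154e-04 -2.26320470e-05]
 [-4.74685544e-04 -2.88137713e-01  9.57588864e-01 -1.51835691e-01]
 [ 0.00000000e+00  0.00000000e+00  0.00000000e+00  1.00000000e+00]] 68.29425422453657 314.0124957172908 236.7662785685325
```

View pics/scene0.png

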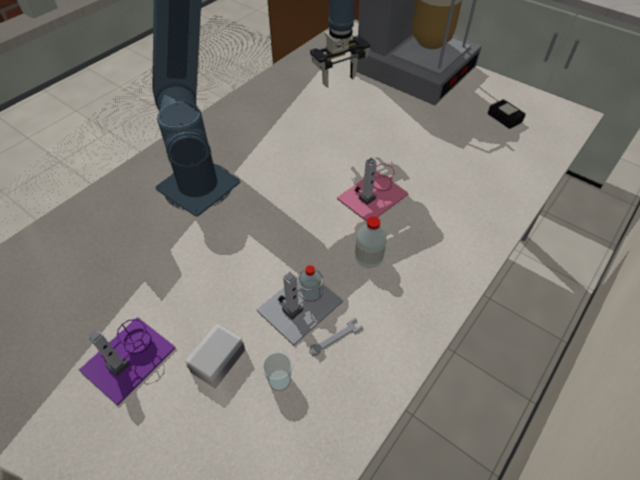

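View pics/top0.png

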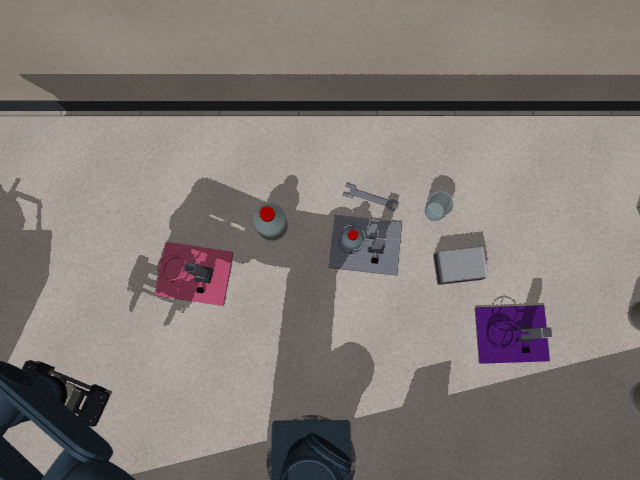

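The grey stand with the bottle is at top (365,245) and scene (297,300). The pink and purple stands are look-alikes. I'll zoom in on both views next.

```bash
python3 - <<'E'
import cv2,numpy as np
t=cv2.imread("pics/top0.png")[200:290,310:420];s=cv2.imread("pics/scene0.png")[255:350,245:355]
t=cv2.resize(t,None,fx=5,fy=5,interpolation=cv2.INTER_CUBIC);s=cv2.resize(s,None,fx=5,fy=5,interpolation=cv2.INTER_CUBIC)
h=max(t.shape[0],s.shape[0]);p=lambda a:cv2.copyMakeBorder(a,0,h-a.shape[0],0,0,cv2.BORDER_CONSTANT)
im=np.hstack([p(t),p(s)]);im=cv2.resize(im,(790,int(im.shape[0]*790/im.shape[1])));print(790/1100*5);cv2.imwrite("pics/z1.png",im)
E
python3 -c "
import station;print([n for n in dir(station) if n[0]!='_']); print(getattr(station,'tcp_to_tips',None))"
```

```text
3.590909090909091
['PlanningError', 'camera', 'finish_job', 'get_obs', 'tcp_to_tips']
0.014
```

View pics/z1.png

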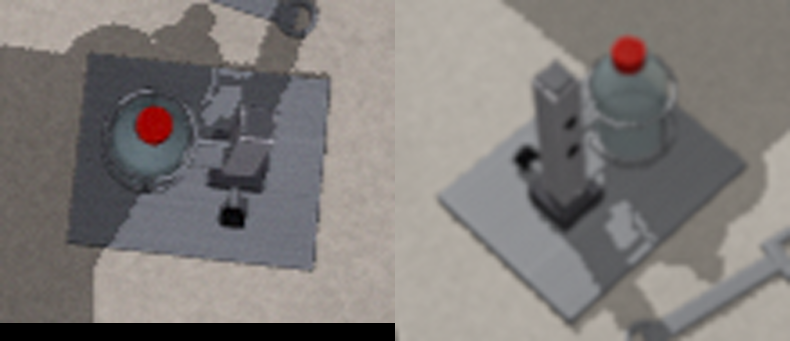

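The holes are on the far (+x) face at scene zoom (570,122) and (573,150), and the plug is at (555,72). In the top zoom, the plate corners are about (88,55), (328,75), (315,270) and (68,243).

```bash
cat > h.py <<'E'
import numpy as np,cv2
from station import *
def cams(n,wp=None):
    c=camera(n);f=240/np.tan(np.radians(c["vertical_fov"])/2)
    return c,f
def ray(c,u,v,z):
    f=240/np.tan(np.radians(c["vertical_fov"])/2);R=np.array(c["R"]);t=np.array(c["t"])
    o=-R.T@t;d=R.T@np.array([(u-c["cx"])/f,(v-c["cy"])/f,1]);return o+d*(z-o[2])/d[2]
def proj(c,X):
    f=240/np.tan(np.radians(c["vertical_fov"])/2);p=np.array(c["R"])@X+c["t"];return np.array([c["cx"],c["cy"]])+f*p[:2]/p[2]
E
python3 - <<'E'
from h import *
k=3.5909
T=camera("top");S=camera("scene")
C=[ray(T,u/k+310,v/k+200,.01)[:2] for u,v in((88,55),(328,75),(315,270),(68,243))]
print(np.round(C,4))
ctr=np.mean(C,0); a=(C[0]-C[1])+(C[3]-C[2]); b=(C[0]-C[3])+(C[1]-C[2])
ya=np.arctan2(a[1],a[0])-np.pi/2; yb=np.arctan2(b[1],b[0]);print("yaw",ya,yb,np.linalg.norm(a)/2,np.linalg.norm(b)/2)
yaw=(ya+yb)/2; ey=np.array([-np.sin(yaw),np.cos(yaw)]);o=ctr-28e-3*ey;print("origin",o)
C2=[ray(S,(u-395)/k+245,v/k+255,.01)[:2] for u,v in((438,198),(575,325),(747,166))]
print(np.round(C2,4), "scene ctr",(C2[0]+C2[2])/2, )
print("plug scene",ray(S,(555-395)/k+245,72/k+255,.179))
print("plug top",ray(T,250/k+310,155/k+200,.179))
r=lambda p:((p-[310,200])*k).round()
print(r(proj(T,[*o,.179])),r(proj(T,[*o,.03])))
print("cap",ray(T,154/k+310,126/k+200,.14))
E
```

```text
[[ 0.6528 -0.0665]
 [ 0.6363 -0.2531]
 [ 0.4839 -0.2388]
 [ 0.5055 -0.0501]]
yaw -0.10101453124716153 -0.10182773440980587 0.18858228173550326 0.15061933163566724
origin [ 0.56677771 -0.18000738]
[[ 0.4908 -0.2398]
 [ 0.6409 -0.2564]
 [ 0.6597 -0.072 ]] scene ctr [ 0.57525788 -0.15587471]
plug scene [ 0.56764279 -0.17923027  0.179     ]
plug top [ 0.54349275 -0.17327136  0.179     ]
[259. 122.] [238. 159.]
cap [ 0.57144962 -0.10981771  0.14      ]
```

Call:
apply_moves([
  [60, [30, -57, 40], -0.1],
  [60, [362, -690, 40], -1.289],
  [60, [362, -690, 40], -1.289],
  [60, [362, -690, 40], -1.289],
  [60, [362, -690, 40], -1.289],
  [60, [362, -690, 40], -1.289],
  [60, [362, -690, 40], -1.289],
  [60, [362, -690, 40], -1.289],
  [60, [362, -690, 40], -1.289],
  [60, [362, -690, 40], -1.289],
  [60, [362, -690, 40], -1.289],
  [60, [362, -690, 40], -1.289],
  [60, [362, -690, 40], -1.289],
  [60, [362, -690, 40], -1.289],
  [60, [362, -690, 40], -1.289],
  [60, [362, -690, 40], -1.289],
  [60, [362, -690, 40], -1.289],
  [60, [362, -690, 40], -1.289],
  [60, [362, -690, 40], -1.289],
  [60, [362, -690, 40], -1.289],
])

```text
time_s: 1.92
eef_pos: [0.5693, -0.1864, 0.2709]
eef_rot: [0.001, 0.744, 0.669, -0.001]
force: [-0.2, 0.8, 0.2]
width: 0.0603
```

```bash
python3 - <<'E'
from h import *
from scipy.spatial.transform import Rotation as Ro
camera("scene");o=get_obs();c=camera("wrist");cv2.imwrite("pics/w1.png",c["frame"])
q=o["eef_rot"];Rt=Ro.from_quat([q[1],q[2],q[3],q[0]]).as_matrix()
print(o["eef_pos"],o["force"],"tool y",Rt[:,1],"jaw ang",np.arctan2(Rt[1,1],Rt[0,1]))
H=np.array(c["hand_eye"]);Rw=Rt@H[:3,:3];tw=Rt@H[:3,3]+o["eef_pos"]
d=dict(c);d["R"]=Rw.T;d["t"]=-Rw.T@tw
print("rim pred px",proj(d,np.array([.567,-.1797,.179])),"tcp axis at z .179",proj(d,np.array([*o["eef_pos"][:2],.179])))
import pickle;d.pop("frame");pickle.dump(d,open("w1.pkl","wb"))
E
```

```text
[ 0.56797204 -0.18327698  0.27086051] [-0.41444743  0.3306426   0.12191491] tool y [ 0.99450126 -0.10470424 -0.00206446] jaw ang -0.10489672910409574
rim pred px [313.94693767 242.19849146] tcp axis at z .179 [315.79472798 246.74147649]
```

View pics/w1.png

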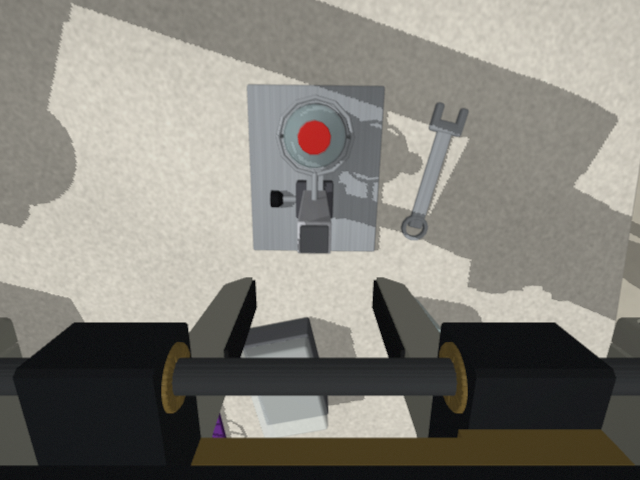

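The plug centre is at (314,239), between the fingers (inner edges 255 and 373), with the jaws square to the plate.

```bash
python3 - <<'E'
from h import *
import pickle;d=pickle.load(open("w1.pkl","rb"));print(ray(d,314,238.5,.179));print(get_obs()["eef_pos"],get_obs()["time_s"])
E
```

```text
[ 0.5673299  -0.17692451  0.179     ]
[ 0.56724362 -0.18116688  0.27114153] 2.0167
```

Call:
apply_moves([
  [60, [0, 2.5, -20], 0],
  [60, [0, 2.5, -45], 0],
  [60, [0, 2.5, -70], 0],
  [60, [0, 2.5, -90], 0],
  [60, [0, 2.5, -105], 0],
  [60, [0, 2.5, -113], 0],
  [60, [0, 2.5, -113], 0],
  [60, [0, 2.5, -113], 0],
  [60, [0, 2.5, -113], 0],
])

```text
time_s: 2.77
eef_pos: [0.5679, -0.1785, 0.1596]
eef_rot: [-0.0, 0.742, 0.67, -0.0]
force: [-0.2, 0.3, -0.1]
width: 0.0603
```

Call:
apply_moves([
  [45, [0, 0, 0], 0],
  [36, [0, 0, 0], 0],
  [28, [0, 0, 0], 0],
  [24, [0, 0, 0], 0],
  [20, [0, 0, 0], 0],
  [15, [0, 0, 0], 0],
  [15, [0, 0, 0], 0],
  [15, [0, 0, 0], 0],
])

```text
time_s: 3.43
eef_pos: [0.5684, -0.1786, 0.1597]
eef_rot: [0.0, 0.743, 0.67, 0.0]
force: [3.0, 0.1, -0.2]
width: 0.0248
```

Call:
apply_moves([
  [15, [0.5, 0, 1], 0],
  [15, [0.5, 0, 2], 0],
  [15, [0.5, 0, 3], 0],
  [15, [0.5, 0, 4], 0],
  [15, [0.5, 0, 5], 0],
  [15, [0.5, 0, 6], 0],
  [15, [0.5, 0, 7], 0],
  [15, [0.5, 0, 8], 0],
  [15, [0.5, 0, 9], 0],
  [15, [0.5, 0, 10], 0],
  [15, [0.5, 0, 10], 0],
])

```text
time_s: 4.35
eef_pos: [0.5685, -0.1786, 0.17]
eef_rot: [-0.0, 0.743, 0.67, 0.0]
force: [-1.7, -1.9, -6.3]
width: 0.0251
```

Call:
apply_moves([
  [15, [0, 0, 0.5], 0],
  [15, [0, 0, 1], 0],
  [15, [0, 0, 1.5], 0],
  [15, [0, 0, 2], 0],
  [15, [0, 0, 2], 0],
])

```text
time_s: 4.77
eef_pos: [0.5685, -0.1786, 0.1721]
eef_rot: [-0.0, 0.743, 0.67, 0.0]
force: [-0.1, -1.7, -7.6]
width: 0.0245
```

Call:
apply_moves([
  [15, [0, 0, 0.5], 0],
  [15, [0, 0, 1], 0],
  [15, [0, 0, 1.5], 0],
  [15, [0, 0, 1.5], 0],
])

```text
time_s: 5.1
eef_pos: [0.5684, -0.1786, 0.1737]
eef_rot: [-0.0, 0.743, 0.67, 0.0]
force: [0.2, -2.6, -7.4]
width: 0.0249
```

Call:
apply_moves([
  [15, [0, 0, 0.5], 0],
  [15, [0, 0, 1], 0],
  [15, [0, 0, 1.5], 0],
  [15, [0, 0, 1.5], 0],
])

```text
time_s: 5.43
eef_pos: [0.5685, -0.1786, 0.1754]
eef_rot: [-0.0, 0.743, 0.67, 0.0]
force: [0.1, -1.2, -7.2]
width: 0.0248
```

Call:
apply_moves([
  [15, [0, 0, 0.5], 0],
  [15, [0, 0, 1], 0],
  [15, [0, 0, 1.5], 0],
  [15, [0, 0, 1.5], 0],
])

```text
time_s: 5.77
eef_pos: [0.5685, -0.1786, 0.1771]
eef_rot: [-0.0, 0.743, 0.67, 0.0]
force: [-0.4, -0.3, -6.9]
width: 0.0254
```

Call:
apply_moves([
  [15, [0, 0, 0.5], 0],
  [15, [0, 0, 1], 0],
  [15, [0, 0, 1.5], 0],
  [15, [0, 0, 1.5], 0],
])

```text
time_s: 6.1
eef_pos: [0.5685, -0.1786, 0.1794]
eef_rot: [0.0, 0.743, 0.67, 0.0]
force: [-2.5, -0.5, -0.4]
width: 0.025
```

Call:
apply_moves([
  [15, [0, 0, 0], 0],
  [15, [0, 0, 0], 0],
])

```text
time_s: 6.27
eef_pos: [0.5685, -0.1786, 0.1802]
eef_rot: [0.0, 0.743, 0.67, 0.0]
force: [-2.1, -0.9, -1.7]
width: 0.0247
```

```bash
python3 - <<'E'
from h import *
c=camera("scene");S=c["frame"][230:330,250:350];cv2.imwrite("pics/s2.png",cv2.resize(S,None,fx=5,fy=5,interpolation=cv2.INTER_CUBIC));print(get_obs()["force"])
E
```

```text
[-2.38771298  0.22960872 -0.40952507]
```

View pics/s2.png

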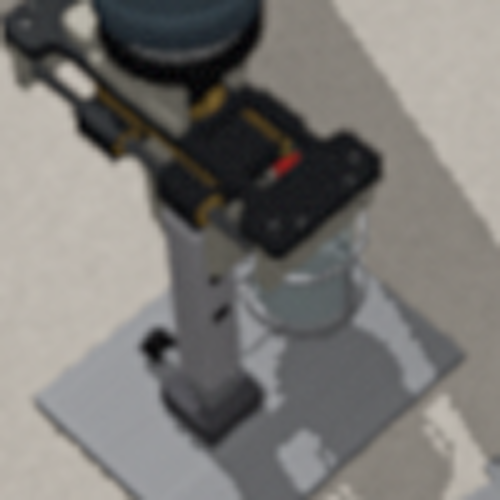

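Call:
apply_moves([
  [15, [0, 0, 0.5], 0],
  [15, [0, 0, 1], 0],
  [15, [0, 0, 1], 0],
])

```text
time_s: 6.57
eef_pos: [0.5685, -0.1786, 0.1812]
eef_rot: [0.0, 0.743, 0.67, 0.0]
force: [-2.2, -0.6, -4.2]
width: 0.0246
```

Call:
apply_moves([
  [15, [0, 0, 0.5], 0],
  [15, [0, 0, 1], 0],
  [15, [0, 0, 1], 0],
])

```text
time_s: 6.82
eef_pos: [0.5685, -0.1786, 0.1821]
eef_rot: [0.0, 0.743, 0.67, 0.0]
force: [-0.3, -1.7, -5.2]
width: 0.0252
```

Call:
apply_moves([
  [15, [0, 0, 0.5], 0],
  [15, [0, 0, 1], 0],
  [15, [0, 0, 1], 0],
])

```text
time_s: 7.07
eef_pos: [0.5685, -0.1786, 0.1831]
eef_rot: [0.0, 0.743, 0.67, 0.0]
force: [-1.2, -1.2, -6.1]
width: 0.0252
```

Call:
apply_moves([
  [15, [0, 0, 0.5], 0],
  [15, [0, 0, 1], 0],
  [15, [0, 0, 1], 0],
])

```text
time_s: 7.32
eef_pos: [0.5684, -0.1786, 0.1842]
eef_rot: [0.0, 0.743, 0.67, 0.0]
force: [-0.5, -1.0, -4.9]
width: 0.0247
```

```bash
python3 - <<'E'
from h import *
c=camera("scene");S=c["frame"][230:330,250:350];cv2.imwrite("pics/s3.png",cv2.resize(S[30:80,25:65],None,fx=14,fy=14,interpolation=cv2.INTER_NEAREST));print(get_obs()["force"])
a=-.101;o=np.array([.568,-.1785,0]);n=np.array([np.cos(a),np.sin(a),0])
for L in(0,.0197,.0245):
  print(L,[proj(c,o+n*.0125+[0,0,.174-h+L]).round(1) for h in(.042,.078)])
E
```

```text
[-1.77664601 -1.17488507 -5.32044619]
0 [array([294.2, 288.3]), array([294.8, 295.9])]
0.0197 [array([293.9, 284. ]), array([294.5, 291.8])]
0.0245 [array([293.8, 282.9]), array([294.4, 290.7])]
```

View pics/s3.png

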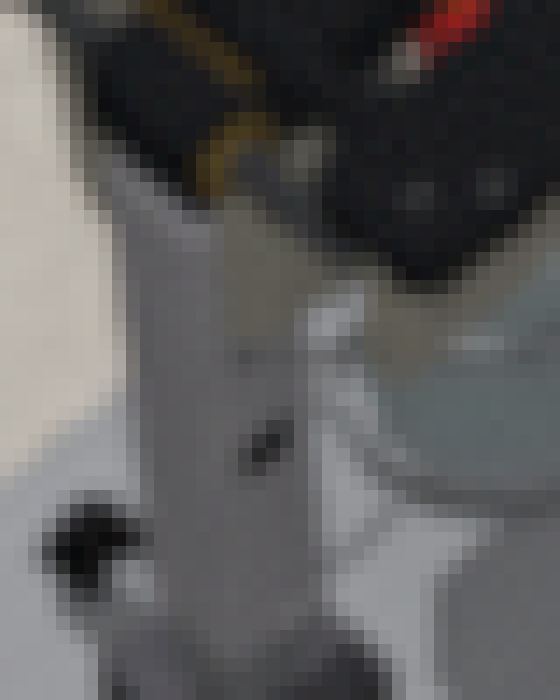

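The lower hole is at (294,291.5). The upper one now looks filled in (steel-coloured, small dark rest at (293,285.7)). I'll check by hole centroid whether the carrier followed the gripper.

```bash
python3 - <<'E'
from h import *
def cen(f,v0):
    g=cv2.cvtColor(f,cv2.COLOR_BGR2GRAY).astype(float)[v0-4:v0+5,290:299]
    w=np.clip(75-g,0,None);y,x=np.mgrid[v0-4:v0+5,290:299];return (w*x).sum()/w.sum(),(w*y).sum()/w.sum(),w.sum()
f0=cv2.imread("pics/scene0.png");print("0",cen(f0,296))
s2=cv2.resize(cv2.imread("pics/s2.png"),(100,100),interpolation=cv2.INTER_AREA);b=np.zeros((480,640,3),np.uint8);b[230:330,250:350]=s2;print("20.5",cen(b,292))
c=camera("scene");f1=c["frame"];cv2.imwrite("pics/f1.png",f1);print("24.5",cen(f1,292))
for f in(f0,b,f1):print(cv2.cvtColor(f,cv2.COLOR_BGR2GRAY)[278:302,290:299].tolist().__repr__().replace("], [","\n"),"\n")
E
```

```text
0 (np.float64(294.125), np.float64(296.5168918918919), np.float64(296.0))
20.5 (np.float64(293.8100558659218), np.float64(292.24581005586595), np.float64(179.0))
24.5 (np.float64(293.6629834254144), np.float64(291.3867403314917), np.float64(181.0))
[[108, 100, 89, 90, 96, 97, 109, 128, 126
97, 86, 89, 98, 93, 89, 103, 128, 127
81, 86, 96, 93, 85, 87, 104, 131, 135
93, 92, 93, 86, 85, 84, 101, 128, 136
103, 90, 87, 85, 85, 84, 96, 121, 129
95, 85, 85, 86, 86, 85, 97, 117, 126
88, 85, 85, 85, 84, 85, 94, 112, 123
88, 86, 85, 86, 85, 84, 94, 116, 130
87, 87, 86, 86, 81, 82, 96, 121, 133
87, 87, 86, 77, 63, 69, 93, 117, 129
89, 88, 77, 54, 33, 59, 90, 113, 128
88, 83, 61, 32, 34, 65, 90, 108, 117
89, 80, 57, 42, 56, 77, 87, 97, 98
90, 85, 78, 72, 77, 82, 84, 89, 104
89, 87, 85, 85, 86, 85, 84, 98, 125
89, 87, 86, 85, 85, 83, 86, 105, 127
88, 86, 86, 83, 81, 77, 84, 106, 123
86, 87, 83, 77, 59, 52, 70, 99, 118
85, 86, 81, 60, 31, 37, 68, 98, 124
86, 86, 77, 45, 27, 53, 77, 100, 124
85, 84, 76, 50, 54, 74, 82, 94, 121
84, 86, 83, 74, 76, 81, 82, 93, 120
86, 86, 86, 84, 84, 83, 83, 93, 119

[... 1112 characters left out ...]
 92, 90, 91, 91, 88, 106, 135, 146
94, 89, 85, 88, 87, 88, 102, 123, 122
91, 85, 75, 82, 84, 85, 94, 106, 105
93, 90, 85, 87, 89, 88, 94, 113, 119
96, 93, 91, 91, 91, 91, 98, 118, 125
94, 93, 93, 93, 89, 89, 97, 113, 124
95, 94, 93, 90, 84, 82, 94, 110, 118
95, 95, 90, 82, 61, 62, 92, 119, 131
96, 92, 81, 54, 38, 60, 93, 123, 142
95, 90, 68, 41, 51, 76, 94, 120, 145
95, 87, 71, 63, 79, 87, 92, 116, 146
94, 90, 85, 85, 89, 89, 92, 114, 145
92, 91, 92, 92, 89, 88, 90, 111, 139
92, 91, 92, 92, 91, 89, 89, 107, 136
91, 92, 92, 92, 90, 88, 89, 107, 136
91, 92, 92, 91, 91, 89, 90, 103, 130
90, 92, 91, 93, 91, 89, 89, 97, 116
90, 93, 92, 92, 91, 90, 88, 93, 111
92, 95, 92, 92, 91, 90, 90, 97, 122]]
```

The carrier followed: its hole rose 5.1 px, about 24 mm. The pin is filling the upper hole, so it is emerging there. I'll continue in small steps.

Call:
apply_moves([
  [15, [0, 0, 0.4], 0],
  [15, [0, 0, 0.8], 0],
  [15, [0, 0, 0.8], 0],
])

```text
time_s: 7.67
eef_pos: [0.5684, -0.1786, 0.185]
eef_rot: [0.0, 0.743, 0.67, 0.0]
force: [-1.0, -1.2, -5.5]
width: 0.0247
```

Call:
apply_moves([
  [15, [0, 0, 0.4], 0],
  [15, [0, 0, 0.8], 0],
  [15, [0, 0, 0.8], 0],
])

```text
time_s: 7.92
eef_pos: [0.5684, -0.1786, 0.1859]
eef_rot: [0.0, 0.743, 0.67, 0.0]
force: [-0.2, -1.2, -5.7]
width: 0.0249
```

Call:
apply_moves([
  [15, [0, 0, 0.4], 0],
  [15, [0, 0, 0.8], 0],
  [15, [0, 0, 0.8], 0],
])

```text
time_s: 8.17
eef_pos: [0.5684, -0.1786, 0.1865]
eef_rot: [0.0, 0.743, 0.67, 0.0]
force: [-0.1, -1.0, -7.8]
width: 0.0248
```

Call:
apply_moves([
  [15, [0, 0, 0.4], 0],
  [15, [0, 0, 0.6], 0],
  [15, [0, 0, 0.6], 0],
])

```text
time_s: 8.42
eef_pos: [0.5684, -0.1786, 0.1866]
eef_rot: [-0.0, 0.743, 0.67, 0.0]
force: [1.1, -3.6, -11.3]
width: 0.0253
```

It is blocked at about 27 mm of lift, so the button has snapped out. I'll lower until the carrier stands on it.

Call:
apply_moves([
  [15, [0, 0, -0.7], 0],
  [15, [0, 0, -1.4], 0],
  [15, [0, 0, -2.2], 0],
  [15, [0, 0, -2.2], 0],
])

```text
time_s: 8.75
eef_pos: [0.5684, -0.1786, 0.1849]
eef_rot: [0.0, 0.743, 0.67, 0.0]
force: [-1.3, -1.2, -4.2]
width: 0.0249
```

Call:
apply_moves([
  [15, [0, 0, -0.4], 0],
  [15, [0, 0, -0.8], 0],
  [15, [0, 0, -0.8], 0],
])

```text
time_s: 9.0
eef_pos: [0.5684, -0.1786, 0.1842]
eef_rot: [0.0, 0.743, 0.67, 0.0]
force: [-1.3, -1.6, -3.8]
width: 0.0247
```

Call:
apply_moves([
  [15, [0, 0, -0.4], 0],
  [15, [0, 0, -0.8], 0],
  [15, [0, 0, -0.8], 0],
])

```text
time_s: 9.25
eef_pos: [0.5684, -0.1786, 0.1836]
eef_rot: [0.0, 0.743, 0.67, 0.0]
force: [-1.9, -0.2, -3.0]
width: 0.0251
```

Call:
apply_moves([
  [15, [0, 0, -0.4], 0],
  [15, [0, 0, -0.8], 0],
  [15, [0, 0, -0.8], 0],
])

```text
time_s: 9.5
eef_pos: [0.5684, -0.1786, 0.1833]
eef_rot: [0.001, 0.743, 0.67, 0.0]
force: [-2.3, -1.1, 1.1]
width: 0.025
```

Call:
apply_moves([
  [15, [0, 0, -0.4], 0],
  [15, [0, 0, -0.8], 0],
  [15, [0, 0, -0.8], 0],
])

```text
time_s: 9.75
eef_pos: [0.5684, -0.1786, 0.1831]
eef_rot: [0.001, 0.743, 0.67, 0.0]
force: [-4.0, 0.0, 5.5]
width: 0.0247
```

Call:
apply_moves([
  [15, [0, 0, 0.7], 0],
  [20, [0, 0, 0.7], 0],
  [26, [0, 0, 0.7], 0],
  [34, [0, 0, 0.7], 0],
  [45, [0, 0, 0.7], 0],
  [52, [0, 0, 0.7], 0],
  [52, [0, 0, 0.7], 0],
])

```text
time_s: 10.33
eef_pos: [0.5689, -0.1786, 0.184]
eef_rot: [0.001, 0.742, 0.67, 0.001]
force: [0.0, -0.4, 0.1]
width: 0.0477
```

```bash
python3 - <<'E'
from h import *
o=get_obs();print(o["eef_pos"],o["force"],o["width"])
f=camera("scene")["frame"];cv2.imwrite("pics/s4.png",cv2.resize(f[240:310,260:330],None,fx=8,fy=8,interpolation=cv2.INTER_CUBIC))
g=cv2.cvtColor(f,cv2.COLOR_BGR2GRAY).astype(float)[288:297,290:299];w=np.clip(75-g,0,None);y,x=np.mgrid[288:297,290:299];print((w*y).sum()/w.sum())
E
```

```text
[ 0.56893515 -0.1786308   0.18403739] [ 0.03816328 -0.37564529  0.09734005] 0.04773999637273258
291.6169154228856
```

View pics/s4.png

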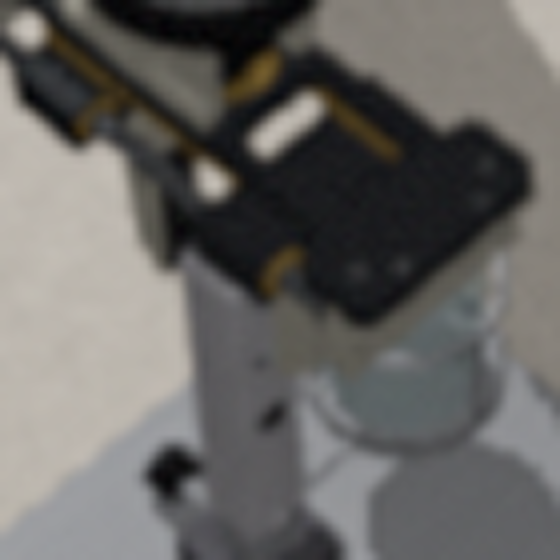

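The carrier stands on the button unaided: the lower hole is at row 291.6, about 23.5 mm of lift. Now I'll go down to cover the button.

Call:
apply_moves([
  [54, [-0.5, 0, -4], 0],
  [54, [-0.5, 0, -10], 0],
  [54, [-0.5, 0, -18], 0],
  [54, [-0.5, 0, -25], 0],
  [54, [-0.5, 0, -29], 0],
  [54, [-0.5, 0, -30], 0],
  [54, [-0.5, 0, -30], 0],
  [54, [-0.5, 0, -30], 0],
])

```text
time_s: 11.05
eef_pos: [0.5684, -0.1787, 0.154]
eef_rot: [0.001, 0.742, 0.67, 0.0]
force: [-0.4, 0.1, 0.2]
width: 0.0542
```

Call:
apply_moves([
  [45, [0, 0, 0], 0],
  [38, [0, 0, 0], 0],
  [32, [0, 0, 0], 0],
  [28, [0, 0, 0], 0],
  [24, [0, 0, 0], 0],
  [15, [0, 0, 0], 0],
  [15, [0, 0, 0], 0],
  [15, [0, 0, 0], 0],
  [15, [0, 0, 0], 0],
])

```text
time_s: 11.8
eef_pos: [0.5684, -0.1787, 0.1538]
eef_rot: [0.001, 0.743, 0.67, 0.0]
force: [1.5, -0.4, -2.5]
width: 0.0252
```

Call:
apply_moves([
  [15, [0, 0, 0.5], 0],
  [15, [0, 0, 1], 0],
  [15, [0, 0, 1.5], 0],
  [15, [0, 0, 1.5], 0],
])

```text
time_s: 12.13
eef_pos: [0.5684, -0.1787, 0.1546]
eef_rot: [0.001, 0.743, 0.67, 0.0]
force: [4.9, -0.6, -10.1]
width: 0.0251
```

Call:
apply_moves([
  [15, [0, 0, 0.5], 0],
  [15, [0, 0, 0.8], 0],
  [15, [0, 0, 0.8], 0],
])

```text
time_s: 12.38
eef_pos: [0.5684, -0.1787, 0.1552]
eef_rot: [0.001, 0.743, 0.67, 0.0]
force: [3.6, -0.8, -8.8]
width: 0.0248
```

Call:
apply_moves([
  [15, [0, 0, 0.5], 0],
  [15, [0, 0, 1], 0],
  [15, [0, 0, 1], 0],
])

```text
time_s: 12.63
eef_pos: [0.5684, -0.1788, 0.1563]
eef_rot: [0.001, 0.743, 0.67, 0.0]
force: [4.7, -1.8, -8.8]
width: 0.0248
```

Call:
apply_moves([
  [15, [0, 0, 0.5], 0],
  [15, [0, 0, 1], 0],
  [15, [0, 0, 1], 0],
])

```text
time_s: 12.88
eef_pos: [0.5684, -0.1788, 0.1574]
eef_rot: [0.001, 0.743, 0.67, 0.0]
force: [5.0, -1.0, -8.8]
width: 0.0247
```

Call:
apply_moves([
  [15, [0, 0, 0.5], 0],
  [15, [0, 0, 1], 0],
  [15, [0, 0, 1.3], 0],
  [15, [0, 0, 1.3], 0],
])

```text
time_s: 13.22
eef_pos: [0.5684, -0.1787, 0.1588]
eef_rot: [0.001, 0.743, 0.67, 0.0]
force: [4.7, -2.2, -8.6]
width: 0.0248
```

Call:
apply_moves([
  [15, [0, 0, 0.5], 0],
  [15, [0, 0, 1], 0],
  [15, [0, 0, 1.5], 0],
  [15, [0, 0, 1.5], 0],
])

```text
time_s: 13.55
eef_pos: [0.5684, -0.1787, 0.1598]
eef_rot: [0.001, 0.743, 0.67, 0.0]
force: [5.1, -1.9, -12.1]
width: 0.025
```

```bash
python3 - <<'E'
from h import *
o=get_obs();print(o["eef_pos"],o["force"])
f=camera("scene")["frame"]
g=cv2.cvtColor(f,cv2.COLOR_BGR2GRAY).astype(float);print(g[282:300,290:299].astype(int))
g=g[287:296,290:299];w=np.clip(75-g,0,None);y,x=np.mgrid[287:296,290:299];print((w*y).sum()/w.sum(),w.sum())
E
```

```text
[ 0.56837787 -0.17874217  0.15984252] [  5.13847503  -1.88827508 -12.10243065]
[[ 88  91  93  89  84  77  62  52  41]
 [ 94  92  92  91  92  90  80  63  49]
 [ 94  92  91  91  91  91  86  77  61]
 [ 92  92  90  88  91  91  88  85  81]
 [ 93  92  92  90  90  90  88  91 105]
 [ 93  91  90  91  90  91  92 104 126]
 [ 94  93  94  91  88  88  93 109 121]
 [ 94  92  90  83  70  74  95 116 126]
 [ 96  92  80  56  44  64  93 122 138]
 [ 95  90  67  40  52  78  96 123 146]
 [ 94  85  66  61  78  86  94 118 146]
 [ 93  90  82  84  90  90  92 116 146]
 [ 94  92  91  91  90  89  92 115 145]
 [ 92  90  91  92  91  88  89 110 139]
 [ 92  91  92  92  91  88  90 108 138]
 [ 91  91  91  92  90  89  91 107 134]
 [ 92  90  93  92  90  89  89  99 117]
 [ 91  93  93  92  90  90  89  92 110]]
290.6794871794872 156.0
```

Call:
apply_moves([
  [15, [0, 0, 0.4], 0],
  [15, [0, 0, 0.8], 0],
  [15, [0, 0, 0.8], 0],
])

```text
time_s: 13.85
eef_pos: [0.5684, -0.1787, 0.16]
eef_rot: [0.001, 0.743, 0.67, 0.0]
force: [5.5, -1.0, -13.7]
width: 0.0248
```

Call:
apply_moves([
  [15, [0, 0, 0.4], 0],
  [15, [0, 0, 0.8], 0],
  [15, [0, 0, 1.1], 0],
  [15, [0, 0, 1.1], 0],
])

```text
time_s: 14.18
eef_pos: [0.5684, -0.1787, 0.1603]
eef_rot: [0.0, 0.743, 0.67, 0.0]
force: [5.5, -2.6, -12.6]
width: 0.0249
```

Call:
apply_moves([
  [15, [0, 0, 0.5], 0],
  [15, [0, 0, 1], 0],
  [15, [0, 0, 1.4], 0],
  [15, [0, 0, 1.4], 0],
])

```text
time_s: 14.52
eef_pos: [0.5684, -0.1787, 0.1607]
eef_rot: [-0.0, 0.743, 0.67, 0.0]
force: [5.3, -2.2, -14.0]
width: 0.0252
```

Call:
apply_moves([
  [15, [0, 0, 0.7], 0],
  [15, [0, 0, 1.3], 0],
  [15, [0, 0, 1.8], 0],
  [15, [0, 0, 1.8], 0],
])

```text
time_s: 14.85
eef_pos: [0.5684, -0.1787, 0.1613]
eef_rot: [-0.0, 0.743, 0.67, 0.0]
force: [5.6, -1.8, -16.1]
width: 0.0252
```

```bash
cat >> h.py <<'E'
def lift():
    f=np.mean([camera("scene")["frame"] for _ in range(2)],0).astype(np.float32)
    g=cv2.cvtColor(f,cv2.COLOR_BGR2GRAY)
    w=np.clip(75-g[278:300,290:298],0,None);w[:,6:]=0
    v=278+np.argmax(w.sum(1)*(np.arange(22)>=0));s=slice(v-3-278 if v>280 else 0,v+4-278)
    y=np.arange(278,300)[s];c=(w[s].sum(1)*y).sum()/w[s].sum();return c,(296.517-c)/.2085
E
python3 - <<'E'
from h import *
print(lift(),get_obs()["eef_pos"][2],get_obs()["force"])
E
```

```text
(np.float64(278.878144637341), np.float64(84.59882667941967)) 0.1612463133259371 [  6.41542361  -2.71668679 -14.18671288]
```

```bash
python3 - <<'E'
from h import *
f=camera("scene")["frame"];g=cv2.cvtColor(f,cv2.COLOR_BGR2GRAY).astype(float);cv2.imwrite("pics/f5.png",f)
print(g[280:300,289:299].astype(int))
g=g[286:296,290:298];w=np.clip(75-g,0,None);y,x=np.mgrid[286:296,290:298];c=(w*y).sum()/w.sum();print(c,(296.517-c)/.2085);print(get_obs()["force"])
E
```

```text
[[ 52  56  75  85  76  61  51  52  46  27]
 [ 86  83  89  92  89  79  65  55  48  32]
 [ 97  93  93  91  91  89  81  64  51  41]
 [ 97  94  93  89  91  91  90  80  66  52]
 [ 95  93  92  91  91  90  91  88  80  70]
 [ 93  92  92  91  91  90  91  88  86  84]
 [ 91  92  92  91  90  90  90  90  93 104]
 [ 94  94  92  90  91  90  91  93 103 118]
 [ 92  94  93  91  88  86  87  94 108 117]
 [ 94  95  94  88  69  55  67  93 116 130]
 [ 93  95  93  79  45  34  63  94 123 143]
 [ 93  94  89  69  43  57  80  95 122 147]
 [ 92  94  89  74  69  81  87  94 118 145]
 [ 93  94  92  87  87  89  89  92 116 147]
 [ 91  94  92  91  90  90  89  91 115 146]
 [ 90  92  91  92  92  90  88  90 110 141]
 [ 91  90  91  91  92  90  89  90 107 139]
 [ 90  91  91  91  92  91  89  90 105 133]
 [ 90  91  91  91  92  90  88  89  96 114]
 [ 91  91  93  91  92  91  89  88  93 114]]
290.2 30.297362110311788
[  6.3261933   -2.48011546 -16.55906595]
```

Call:
apply_moves([
  [15, [0, 0, 0.7], 0],
  [15, [0, 0, 1.3], 0],
  [15, [0, 0, 1.8], 0],
  [15, [0, 0, 1.8], 0],
])

```text
time_s: 15.33
eef_pos: [0.5684, -0.1787, 0.1618]
eef_rot: [-0.001, 0.743, 0.669, 0.0]
force: [6.0, -2.2, -15.8]
width: 0.0249
```

Call:
apply_moves([
  [15, [0, 0, 0.7], 0],
  [15, [0, 0, 1.3], 0],
  [15, [0, 0, 1.9], 0],
  [15, [0, 0, 2.1], 0],
  [15, [0, 0, 2.1], 0],
])

```text
time_s: 15.75
eef_pos: [0.5684, -0.1787, 0.1625]
eef_rot: [-0.001, 0.743, 0.669, 0.0]
force: [6.3, -1.9, -18.0]
width: 0.0249
```

```bash
python3 - <<'E'
from h import *
f=camera("scene")["frame"];g=cv2.cvtColor(f,cv2.COLOR_BGR2GRAY).astype(float)
g=g[286:296,290:298];w=np.clip(75-g,0,None);y,x=np.mgrid[286:296,290:298];c=(w*y).sum()/w.sum();print(c,(296.517-c)/.2085);print(get_obs()["force"],get_obs()["eef_pos"])
cv2.imwrite("pics/f6.png",f);cv2.imwrite("pics/f6z.png",cv2.resize(f[240:330,250:350],None,fx=7,fy=6,interpolation=cv2.INTER_CUBIC))
for n in("scene0","f1","f5"):
  p=cv2.imread(f"pics/{n}.png");
  # tray/bottle shift vs f6 via phase correlation on the tray region
  a=cv2.cvtColor(p,cv2.COLOR_BGR2GRAY)[283:302,300:325].astype(np.float32);b=cv2.cvtColor(f,cv2.COLOR_BGR2GRAY)[283:302,300:325].astype(np.float32)
  print(n,cv2.phaseCorrelate(a,b))
E
```

```text
290.07216494845363 30.91047986353172
[  5.95399427  -2.58412942 -17.28321325] [ 0.56837835 -0.17868261  0.16255334]
scene0 ((0.0971264675831005, 0.6933771124537067), 0.29976152992248534)
f1 ((0.4828073901080092, -1.170238203242798), 0.7531854164600372)
f5 ((0.8841524405580472, 0.038989267843023256), 1.0526832275390625)
```

View pics/f6z.png

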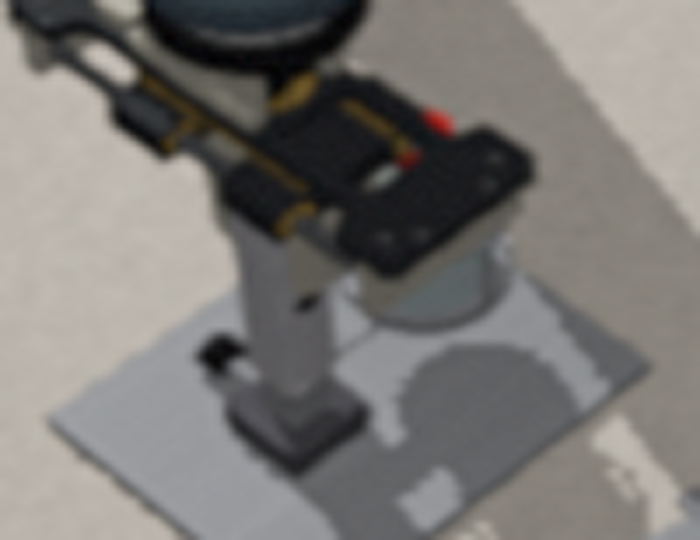

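Call:
apply_moves([
  [15, [0, 0, 0.8], 0],
  [15, [0, 0, 1.5], 0],
  [15, [0, 0, 2.1], 0],
  [15, [0, 0, 2.5], 0],
  [15, [0, 0, 2.5], 0],
])

```text
time_s: 16.22
eef_pos: [0.5684, -0.1787, 0.1655]
eef_rot: [-0.001, 0.743, 0.669, 0.0]
force: [3.0, -0.9, -7.7]
width: 0.0248
```

Past the edge: the force dropped to 7.7 N. I'll lift on towards the lower hole.

Call:
apply_moves([
  [15, [0, 0, 1], 0],
  [15, [0, 0, 2], 0],
  [15, [0, 0, 3], 0],
  [15, [0, 0, 4], 0],
  [15, [0, 0, 5], 0],
  [15, [0, 0, 6], 0],
  [15, [0, 0, 7], 0],
  [15, [0, 0, 8], 0],
  [15, [0, 0, 9], 0],
  [15, [0, 0, 10], 0],
  [15, [0, 0, 11], 0],
  [15, [0, 0, 12], 0],
  [15, [0, 0, 13], 0],
  [15, [0, 0, 14], 0],
  [15, [0, 0, 15], 0],
  [15, [0, 0, 16], 0],
  [15, [0, 0, 17], 0],
  [15, [0, 0, 18], 0],
  [15, [0, 0, 18], 0],
])

```text
time_s: 17.8
eef_pos: [0.5684, -0.1787, 0.1839]
eef_rot: [-0.001, 0.743, 0.669, 0.0]
force: [2.9, -1.6, -5.9]
width: 0.0251
```

Call:
apply_moves([
  [15, [0, 0, 0.5], 0],
  [15, [0, 0, 1], 0],
  [15, [0, 0, 1.5], 0],
  [15, [0, 0, 2], 0],
  [15, [0, 0, 2.5], 0],
  [15, [0, 0, 3], 0],
  [15, [0, 0, 3.5], 0],
  [15, [0, 0, 4], 0],
  [15, [0, 0, 4], 0],
])

```text
time_s: 18.55
eef_pos: [0.5684, -0.1787, 0.1881]
eef_rot: [-0.001, 0.743, 0.669, 0.0]
force: [1.7, -0.9, -4.4]
width: 0.0249
```

Call:
apply_moves([
  [15, [0, 0, 0.5], 0],
  [15, [0, 0, 1], 0],
  [15, [0, 0, 1.5], 0],
  [15, [0, 0, 2], 0],
  [15, [0, 0, 2], 0],
])

```text
time_s: 18.97
eef_pos: [0.5684, -0.1787, 0.1902]
eef_rot: [-0.001, 0.743, 0.669, 0.0]
force: [1.6, -0.5, -6.1]
width: 0.0248
```

Call:
apply_moves([
  [15, [0, 0, 0.5], 0],
  [15, [0, 0, 1], 0],
  [15, [0, 0, 1.5], 0],
  [15, [0, 0, 1.5], 0],
])

```text
time_s: 19.3
eef_pos: [0.5683, -0.1787, 0.1917]
eef_rot: [-0.001, 0.743, 0.669, 0.0]
force: [2.3, -0.4, -5.7]
width: 0.025
```

Call:
apply_moves([
  [15, [0, 0, 0.5], 0],
  [15, [0, 0, 1], 0],
  [15, [0, 0, 1.3], 0],
  [15, [0, 0, 1.3], 0],
])

```text
time_s: 19.63
eef_pos: [0.5684, -0.1787, 0.1931]
eef_rot: [-0.001, 0.743, 0.669, 0.0]
force: [2.2, -0.6, -6.4]
width: 0.0248
```

Call:
apply_moves([
  [15, [0, 0, 0.5], 0],
  [15, [0, 0, 1], 0],
  [15, [0, 0, 1], 0],
])

```text
time_s: 19.88
eef_pos: [0.5683, -0.1787, 0.1936]
eef_rot: [-0.001, 0.743, 0.669, 0.0]
force: [2.7, -1.6, -10.6]
width: 0.0252
```

Blocked at the lower hole, at the expected height. Now I'll lower gently onto the button.

Call:
apply_moves([
  [15, [0, 0, -0.7], 0],
  [15, [0, 0, -1.4], 0],
  [15, [0, 0, -2.1], 0],
  [15, [0, 0, -2.8], 0],
  [15, [0, 0, -3.3], 0],
  [15, [0, 0, -3.3], 0],
])

```text
time_s: 20.38
eef_pos: [0.5684, -0.1787, 0.1907]
eef_rot: [-0.001, 0.743, 0.669, 0.0]
force: [1.2, 0.6, -2.7]
width: 0.025
```

Call:
apply_moves([
  [15, [0, 0, -0.5], 0],
  [15, [0, 0, -1], 0],
  [15, [0, 0, -1], 0],
])

```text
time_s: 20.63
eef_pos: [0.5684, -0.1787, 0.1903]
eef_rot: [-0.0, 0.743, 0.669, 0.0]
force: [-0.7, 0.6, 2.5]
width: 0.0252
```

Call:
apply_moves([
  [15, [0, 0, 0.4], 0],
  [20, [0, 0, 0.4], 0],
  [26, [0, 0, 0.4], 0],
  [34, [0, 0, 0.4], 0],
  [45, [0, 0, 0.4], 0],
  [52, [0, 0, 0.4], 0],
  [54, [0, 0, 0.4], 0],
  [54, [0, 0, 5], 0],
  [54, [0, 0, 12], 0],
  [54, [0, 0, 22], 0],
  [54, [0, 0, 35], 0],
  [54, [0, 0, 50], 0],
  [54, [0, 0, 65], 0],
  [54, [0, 0, 78], 0],
  [54, [0, 0, 86], 0],
  [54, [0, 0, 90], 0],
  [54, [0, 0, 90], 0],
  [54, [0, 0, 90], 0],
])

```text
time_s: 22.13
eef_pos: [0.5682, -0.1787, 0.2802]
eef_rot: [-0.001, 0.743, 0.669, 0.0]
force: [0.3, 0.1, 0.4]
width: 0.0539
```

```bash
python3 - <<'E'
from h import *
o=get_obs();print(o["eef_pos"],o["force"],o["time_s"])
f=camera("scene")["frame"];w=camera("wrist")["frame"]
a=cv2.resize(f[225:315,255:345],(400,400),interpolation=cv2.INTER_CUBIC);b=cv2.resize(w[60:320,190:450],(400,400))
cv2.imwrite("pics/p8.png",np.hstack([a,b]))
E
```

```text
[ 0.56823226 -0.17866219  0.28015549] [0.27942747 0.09062719 0.43778153] 22.1333
```

View pics/p8.png

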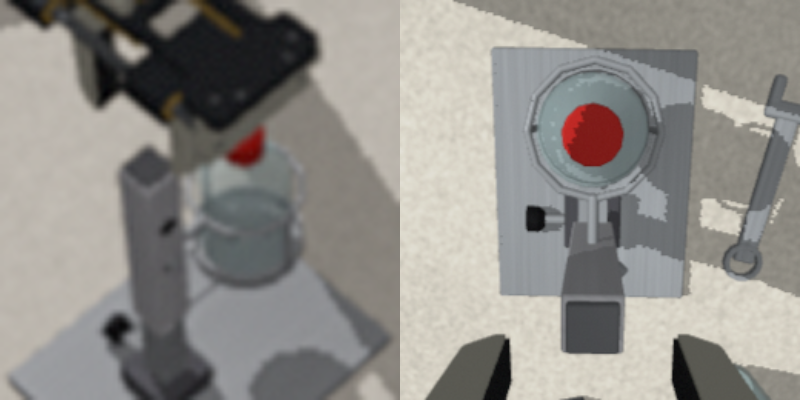

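The carrier stands latched: the lower hole is filled (scene crop 167,266) and the button shows proud in the wrist view at (625,268). The bottle is upright. Next I'll press on the plug with closed fingers.

Call:
apply_moves([
  [20, [0, 0, 0], 0],
  [0, [0, 0, -4], 0],
  [0, [0, 0, -8], 0],
  [0, [0, 0, -8], 0],
  [0, [0, 0, -8], 0],
  [0, [0, 0, -8], 0],
  [0, [0, 0, -8], 0],
  [0, [0, 0, -12], 0],
  [0, [0, 0, -16], 0],
  [0, [0, 0, -19], 0],
  [0, [0, 0, -21], 0],
  [0, [0, 0, -22], 0],
  [0, [0, 0, -23], 0],
  [0, [0, 0, -24], 0],
  [0, [0, 0, -24], 0],
])

```text
time_s: 23.48
eef_pos: [0.568, -0.1785, 0.2552]
eef_rot: [-0.001, 0.743, 0.669, -0.0]
force: [-0.5, 0.6, 0.2]
width: 0.0008
```

Call:
apply_moves([
  [0, [0, 0, -0.5], 0],
  [0, [0, 0, -1], 0],
  [0, [0, 0, -1.5], 0],
  [0, [0, 0, -1.5], 0],
])

```text
time_s: 23.82
eef_pos: [0.568, -0.1785, 0.2537]
eef_rot: [-0.001, 0.743, 0.669, -0.0]
force: [-0.3, 0.2, 0.4]
width: 0.0007
```

Call:
apply_moves([
  [0, [0, 0, -0.4], 0],
  [0, [0, 0, -0.8], 0],
  [0, [0, 0, -1.2], 0],
  [0, [0, 0, -1.2], 0],
])

```text
time_s: 24.15
eef_pos: [0.568, -0.1785, 0.2528]
eef_rot: [-0.001, 0.743, 0.669, -0.0]
force: [-0.2, 1.7, 2.1]
width: 0.0005
```

Contact. I'll build up to about 10 N.

Call:
apply_moves([
  [0, [0, 0, -0.5], 0],
  [0, [0, 0, -1.0], 0],
  [0, [0, 0, -1.3], 0],
  [0, [0, 0, -1.3], 0],
  [0, [0, 0, -1.3], 0],
])

```text
time_s: 24.57
eef_pos: [0.568, -0.1785, 0.2525]
eef_rot: [-0.001, 0.743, 0.669, -0.0]
force: [-2.3, 0.3, 5.7]
width: 0.0005
```

Call:
apply_moves([
  [0, [0, 0, -0.5], 0],
  [0, [0, 0, -1.0], 0],
  [0, [0, 0, -1.6], 0],
  [0, [0, 0, -1.9], 0],
  [0, [0, 0, -1.9], 0],
  [0, [0, 0, -1.9], 0],
])

```text
time_s: 25.07
eef_pos: [0.568, -0.1785, 0.2523]
eef_rot: [0.0, 0.743, 0.669, 0.0]
force: [-2.7, 0.7, 10.2]
width: 0.0
```

Call:
apply_moves([
  [0, [0, 0, -1.7], 0],
  [0, [0, 0, -1.7], 0],
  [0, [0, 0, -1.7], 0],
  [0, [0, 0, -1.7], 0],
  [0, [0, 0, -1.7], 0],
  [0, [0, 0, -1.7], 0],
])

```text
time_s: 25.57
eef_pos: [0.568, -0.1786, 0.2522]
eef_rot: [0.001, 0.743, 0.67, 0.0]
force: [-3.4, 2.0, 11.3]
width: 0.0005
```

Call:
apply_moves([
  [0, [0, 0, 0.5], 0],
  [0, [0, 0, 2], 0],
  [0, [0, 0, 5], 0],
  [0, [0, 0, 12], 0],
  [0, [0, 0, 25], 0],
  [0, [0, 0, 45], 0],
  [0, [0, 0, 60], 0],
  [0, [0, 0, 60], 0],
  [0, [0, 0, 60], 0],
  [0, [0, 0, 60], 0],
])

```text
time_s: 26.4
eef_pos: [0.5677, -0.1784, 0.3112]
eef_rot: [0.0, 0.743, 0.67, 0.0]
force: [-0.6, -0.3, -0.9]
width: 0.0005
```

```bash
python3 - <<'E'
from h import *
o=get_obs();print(o["eef_pos"],o["force"],o["time_s"])
f=camera("scene")["frame"]
cv2.imwrite("pics/p9.png",f[150:430,150:480].repeat(2,0).repeat(2,1))
E
```

```text
[ 0.56770526 -0.17836235  0.31123658] [-0.59857189 -0.28930803 -0.88852464] 26.4
```

View pics/p9.png

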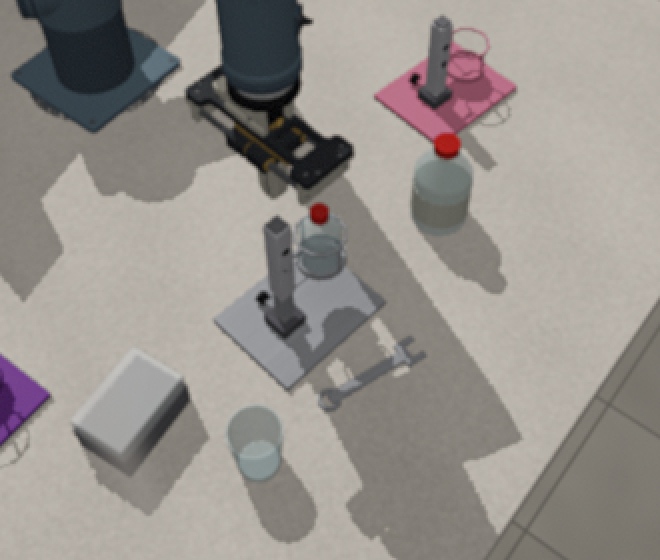

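The carrier stands raised (plug at 278,225), the bottle is upright (cap at 319,213), the surroundings are undisturbed and the gripper is clear. I'm handing the job in.

```bash
python3 -c "
from station import *
print(finish_job())"
```

```text
the job is handed in; nothing more can be done
None
```

The carrier now stands on the button snapped out of the lower hole, at about 60 mm of lift, and the job is handed in after about 26 s of robot time.

- **Upper hole:** I lifted the carrier until it was blocked at about 27 mm, then lowered it and let it stand on the button there. I regripped over the button to press it in. It slipped past the edge soon after an 18 N reading at the wrist, which is about 11–12 N besides the weight and friction. That is a little above the stated 5–10 N, but well under the 25 N limit. I read the force only at the end of each move, so the exact peak was not seen.
- **Lower hole:** The carrier was blocked again about 36 mm higher. I lowered it onto the button and let go.
- **Proof push:** With the carrier let go, I pressed on the plug with closed fingers at 10–11 N for about half a second. It gave only about 0.5 mm after contact, then I let go.

The last picture shows the carrier still raised, the bottle upright in its tray, the things around it by eye undisturbed, and the gripper clear. One small disagreement: while I pressed past the upper hole, the lift read from the camera was about 1.5 mm less than from the arm. It is near the picture's resolution, or a slight creep in the grip.

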